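# Fit the julienne plate into the vegetable slicer

### The arm

A 7-joint arm with a two-finger parallel gripper is mounted at the origin on a cart in front of the work surface, level with it; the furniture and walls round the work are solid. World frame = base frame: x ahead of the robot, y to its left, z up, the work surface at z = 0. Lengths are in m, angles in rad, forces in N, time in s.
With the tool pointing down it reaches from about 0.35 to 0.9 m from the base axis. Payload 19.9 kg.
Tool frame: the origin (TCP) lies between the finger pads; the fingertips stand 25 mm ahead of it and the grasp point (between the pads) lies 6 mm ahead of it (robot.nose_length is the distance from the TCP to the fingertips, in m); z points along the fingers, y is the line along which they close (so a half turn about z gives the same grasp; the last joint's range is limited). The gripper opens to 85 mm and grips with 20 to 120 N. Pads are 22 mm wide; open, the fingers measure 114 mm over their backs; the gripper's body (76 mm by 85 mm) begins 54 mm behind the grasp point. The pads swing forward as they close: fully open they stand 13 mm farther back than shut.
Start: joints at [1.234, 0.417, -0.01, 1.614, 0.005, 1.111, -0.053], TCP at [0.182, -0.598, 0.256] pointing down, gripper open.
Joint ranges: [-2.81, 2.81], [-0.39, 2.02], [-1.27, 1.25], [0.06, 2.57], [-1.19, 4.33], [0.19, 2], [-2.82, 2.82]. Speed limits (rad/s): [1.89, 1.89, 2.39, 2.39, 3.01, 3.01, 3.01].

### API

Orientations are given as a 3x3 rotation matrix whose columns are the frame's x, y, z axes.
In Python, from cell import robot gives the robot as it stands.
- The arm moves only by the tool apply_moves, never from a script. Its argument "rows" is a list of rows, each a list of 6 numbers: the shift along the tool's x, y, z in units of 40 mm (1.0 is 40 mm), then the turn, a rotation vector about the tool's x, y, z in units of 45 degrees (1.0 is 45 degrees). In form: [[tx, ty, tz, rx, ry, rz], ...]. A call has 1 to 20 rows; each row shifts and turns the commanded pose from where the row before left it, along the tool's axes as they then stand; what a row does not reach is not made up. A row lasts 1/8 s, in which the tool goes at most 62.5 mm and 10.7 degrees, less where a joint would pass 70% of its speed; a pose out of reach is approached as far as the arm can. A call with a number of a shift or a turn outside -1 to 1 is refused whole. A call with a gripper value outside its range is refused whole. "claw" is the opening, from 0 (shut) to 1 (fully open), set as the call begins (left out, the last holds). The fingers move at their own pace and stop on an object; "squeeze" is the grip in N (left out, the last holds). Time passes only in rows, so rows that do not move let the fingers close. It gives the time, the measured TCP pose, the force, the opening and the grip force at its end, in the units of the state.
- robot.state(): the state, without advancing time (a new reading comes with each control period).
- robot.grab_frame(name): name is "scene" or "top" or "wrist"; returns (picture, depth): 400x640x3 uint8, red, green, blue; 400x640 float32, m along the optical axis (not along the pixel's ray), 0 where there is no reading.
- robot.get_calibration(name): a dict with "camera_matrix" (3x3 intrinsics, pixels), "rvec" (rotation vector, rad) and "tvec" (3), from world to camera coordinates, as OpenCV has them. Camera axes: x right, y down, z forward; pixel columns grow to the right and rows downward; lengths in m; the calibration is good to about 2 mm. The wrist camera is an equidistant fisheye: a pixel r from the principal point sees the ray r / f radians off the axis. A picture is of the moment at which its call begins: read the wrist's pose just before it. get_calibration takes no time and is no camera call; for the wrist camera it gives the pose at the moment of the call.
- robot.sign_off(): hands the job in; it is judged then, once.
The state is a dict: "clock": time; "q": joint angles; "qvel": joint speeds; "joint_torque": joint torques, N m; "tcp_pos": TCP position; "tool_rot": TCP orientation; "ft_force": force on the tool from outside, world axes, zero at the start; "wrist_torque": the same for the moment, N m; "opening": opening from 0.0 (shut) to 1.0 (fully open); "gripper_force": force on a finger pad.
Only numpy, scipy, OpenCV 4.12 (cv2) and the standard library are available. Lean on these libraries where they do the work, as an engineer would, in place of code of your own. Each camera call takes 0.05 s, during which the arm holds its last target. There are 200 camera calls.

### The job

Fit the julienne plate (the one with the row of small upright steel blades) into the vegetable slicer: lay it on the open end of the rails and slide its ears into the slots, under the two spring clips, until it sits flat and fully home with both clips snapped into the ears' notches, and let go. Ease it in by feel: the plastic ears crack if the plate is forced. Leave the plain plate and the things round about where they are.

Things in the scene. Friction and masses are not known exactly. Their poses are not given: they have to be found in the camera images.
- slicer: white plastic slicer fast on the worktop (suction feet), 270 x 132 mm and 45 mm high, plus a handle loop at the +x end. Origin: under its middle, on the worktop; +x: the way the plate is slid in, from the rails' open end (x = -0.140) towards the handle; +y left; z up. Two rails with flat ledges at z = 0.030 carry the plate; at the open end low outer walls stand 4 mm clear of its ears.
- rails_lay (a point): point of the slicer, over the open end (x -0.123, y 0, z 0.0535 in its frame; same axes). The plate lies flat on the ledges, straight and still clear of the slots, when julienne_grip is here. Beyond it the grey blade head (steel V blade, two side slots) is clamped on the rails. Slots: 8 mm high, 1.2 mm play each side of the ears, mouths flared to 4 mm.
- home_near (a point): point of the slicer (x -0.065, y 0, z 0.0535 in its frame; same axes): julienne_grip is here when the plate is home with the blade head at its nearest setting. The head stands up to 20 mm farther along +x; its setting is not reported. A rigid stop in the head ends the travel just as the clips snap in. With the ears in the slots, over 30 N in all between plate and slicer cracks them.
- julienne_grip (a point): middle of the upright thumb grip at the tail of the julienne plate, 23.5 mm above the plate's underside. The grip is a block 12 mm thick (x), 44 mm wide (y), from 6.5 to 40.5 mm above the underside. White plate 110 x 84 x 6.5 mm, 0.08 to 0.14 kg, lying flat at the start, a row of nine upright steel blades 8 mm high across its nose. +x points from grip to nose, z up.
- julienne_nose (a point): middle of the julienne plate's front edge, 100 mm ahead (+x) of the grip point and 3 mm above the underside; it goes into the slicer first. From 3 to 45 mm behind it an ear 12 mm wide and 6.5 mm thick sticks out on each side (108 mm over both), chamfered in front, with a notch across its top, 31 mm behind the nose, for the clip.
- plain_grip (a point): the same point on the thumb grip of the plain plate: alike in size and shape, but without the row of upright blades; it stays where it lies
- clip_left (a joint): steel leaf spring clip over the left (+y) slot: how far it is lifted, in m. 0: down (free, or snapped into the ear's notch); about 0.002 while it rides on the ear. The clips meet the ears some 25 mm before home; from there sliding the plate takes 5 to 10 N, less at the click, and then it stands against the stop.
- clip_right (a joint): the same for the clip over the right (-y) slot
- mug: white mug, 83 mm across, 86 mm high, origin under its middle; behind the work, stays put
- timer: red and white kitchen timer, 64 mm across, 54 mm high, origin under its middle; behind the slicer, stays put
- honey: jar with a grey lid, 70 mm across, 102 mm high, origin under its middle; stays put

How it is judged:
On the way:
1. the julienne plate lies on the open end of the rails, its ears entering the slots (x of julienne_grip in the frame of slicer between -0.135 and -0.075 m and y of julienne_grip in the frame of slicer between -0.005 and 0.005 m and z of julienne_grip in the frame of slicer between 0.05 and 0.0575 m and angle between the z axis of julienne_grip and the z axis of slicer, either way round below 0.1 rad), for 0.1 s.
At the end, for the whole second after the job is handed in: both clips down in the notches (lifted under 0.8 mm); the julienne plate flat on the ledges (height within 2 mm, tilt under 0.035 rad, straight to 0.04 rad, centred to 3 mm), pushed in to where the head is; plain plate within 20 mm and mug, timer and jar within 30 mm of their starts (value of joint each of clip_left, clip_right below 0.0008 m and x of julienne_grip in the frame of slicer between -0.067 and -0.043 m and y of julienne_grip in the frame of slicer between -0.003 and 0.003 m and z of julienne_grip in the frame of slicer between 0.0517 and 0.0553 m and angle between the z axis of julienne_grip and the z axis of slicer, either way round below 0.035 rad and angle between the x axis of julienne_grip and the x axis of slicer, either way round below 0.04 rad and distance of plain_grip from where it was at the start of the episode below 0.02 m and distance of each of mug, timer, honey from where it was at the start of the episode below 0.03 m); the robot touches nothing.
It fails at once if with its ears in the slots, the julienne plate is forced against the slicer with more than 30 N (contact force between julienne_plate and slicer above 30 N and x of julienne_grip in the frame of slicer above -0.112 m).
It also fails if it takes over 58 s, if anything falls off the work surface, if the arm or the gripper's body presses on something with over 40 N, if the wrist force passes 120 N, or if a joint passes its speed limit or range.

## Working session

There is one attempt and no reset: what is moved stays moved. The work goes in short steps, Python scripts to look and compute and a tool call to move; the robot and the scene stay as the last step left them, time stands still between calls to the robot, and variables do not carry over. Pictures are saved under pics/ and viewed, at most 10 in all, crops included, and the job is handed in when it is done.

Besides the shell and the picture viewer there is one more tool, called after "Request:" as a command line: name --pt "numbers of a row" for each row, then --argument value for the rest. apply_moves: Moves the arm, as the interface text tells. Its arguments: {"type":"object","properties":{"rows":{"type":"array"},"claw":{"type":"number"},"squeeze":{"type":"number"}},"required":["rows"]}

```bash
mkdir -p pics; ls
cat > h.py <<'E'
import numpy as np, cv2
from cell import robot
def cal(n):
    c=robot.get_calibration(n);K=np.array(c["camera_matrix"]);R=cv2.Rodrigues(np.array(c["rvec"],float))[0];t=np.array(c["tvec"],float).ravel()
    return K,R,t
def cloud(n,d):
    K,R,t=cal(n);v,u=np.indices(d.shape)
    P=np.stack([(u-K[0,2])/K[0,0]*d,(v-K[1,2])/K[1,1]*d,d],-1)
    return (P-t)@R
E
python3 - <<'E'
from h import *
for n in("scene","top"):
    p,d=robot.grab_frame(n);cv2.imwrite(f"pics/{n}0.png",p[...,::-1]);np.savez(f"{n}0.npz",p=p,d=d)
    K,R,t=cal(n);print(n,K.round(1).tolist(),(-R.T@t).round(3),R.round(2).tolist())
s=robot.state();print(s)
E
```

```text
pics
scene [[484.3, 0.0, 314.6], [0.0, 484.3, 200.7], [0.0, 0.0, 1.0]] [-0.171  0.438  1.086] [[-0.5, -0.87, 0.01], [-0.67, 0.38, -0.64], [0.55, -0.33, -0.77]]
top [[458.8, 0.0, 320.6], [0.0, 458.8, 197.8], [0.0, 0.0, 1.0]] [-0.252 -0.1    1.418] [[0.12, -0.99, -0.0], [-0.85, -0.1, -0.52], [0.52, 0.06, -0.85]]
{'clock': 0.1, 'q': array([ 1.23351774,  0.41793733, -0.01030238,  1.61411844,  0.00465861,
        1.1107088 , -0.05297796]), 'qvel': array([ 1.72884199e-03, -2.01379522e-03, -9.36538286e-05, -1.34788562e-03,
        4.24276072e-04, -2.79209287e-04, -1.22590900e-04]), 'joint_torque': array([ 2.11255872e-03, -8.65811634e+01,  6.80305604e-01, -4.35642529e+01,
        1.92365481e-02,  4.89005688e-03,  1.23625146e-04]), 'tcp_pos': array([ 0.18209546, -0.59757912,  0.25570654]), 'tool_rot': array([[ 9.56572247e-01,  2.91495094e-01, -3.83224142e-04],
       [ 2.91495341e-01, -9.56571636e-01,  1.08206985e-03],
       [-5.11632912e-05, -1.14678604e-03, -9.99999341e-01]]), 'ft_force': array([-0.89694176, -0.52895193, -0.39876127]), 'wrist_torque': array([ 0.0017035 , -0.01903111,  0.01752737]), 'gripper_force': 0.0, 'opening': 0.9985788134159349}
```

View pics/scene0.png

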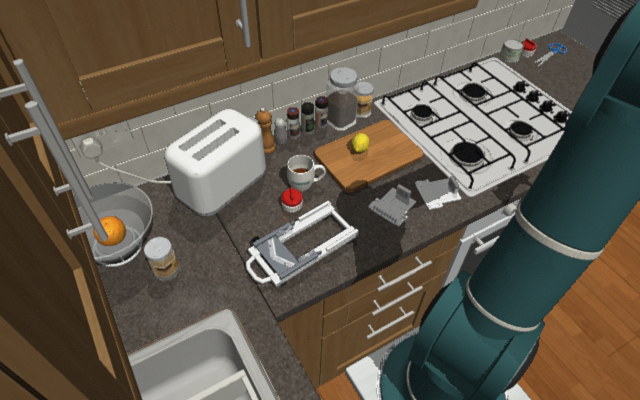

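View pics/top0.png

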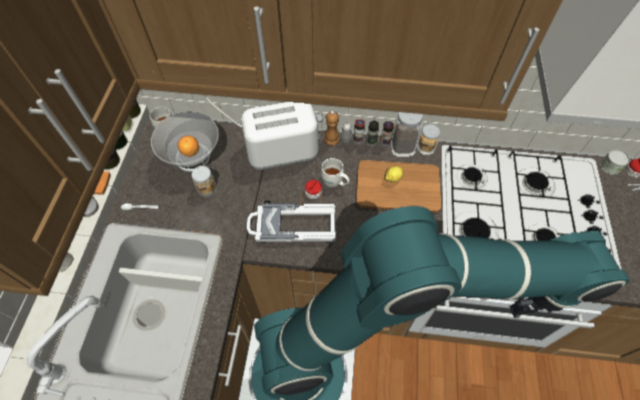

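The scene view shows the slicer with its handle at about (258,278) and its open end at about (345,220). The two plates are at about (393,203) and (437,192). In the top view the arm hides the plates. I'll zoom in next.

Run:
```python
from h import *
z=np.load("scene0.npz");p,d=z["p"],z["d"]
a=cv2.resize(p[165:235,355:475],None,fx=6,fy=6,interpolation=cv2.INTER_CUBIC)
cv2.imwrite("pics/crop1.png",cv2.convertScaleAbs(a,alpha=1.5)[...,::-1])
C=cloud("scene",d)
for u,v in [(393,203),(405,190),(437,192),(455,183),(345,220),(280,255),(400,150),(300,165)]:print(u,v,C[v,u].round(3),p[v,u])
z=np.load("top0.npz");C=cloud("top",z["d"])
for u,v in [(270,220),(310,240),(335,222),(350,260)]:print('top',u,v,C[v,u].round(3))
```

```text
393 203 [ 0.489 -0.22   0.004] [127 127 125]
405 190 [ 0.49  -0.256  0.04 ] [124 126 123]
437 192 [ 0.457 -0.355  0.009] [127 128 125]
455 183 [ 0.446 -0.409  0.029] [132 132 131]
345 220 [ 0.506 -0.065  0.003] [70 69 65]
280 255 [0.472 0.157 0.034] [119 125 131]
400 150 [ 0.646 -0.358  0.02 ] [163 112  63]
300 165 [ 0.725 -0.041  0.041] [162 159 149]
top 270 220 [0.478 0.164 0.034]
top 310 240 [0.425 0.019 0.021]
top 335 222 [ 0.518 -0.057 -0.006]
top 350 260 [ 0.064 -0.111  0.707]
```

View pics/crop1.png

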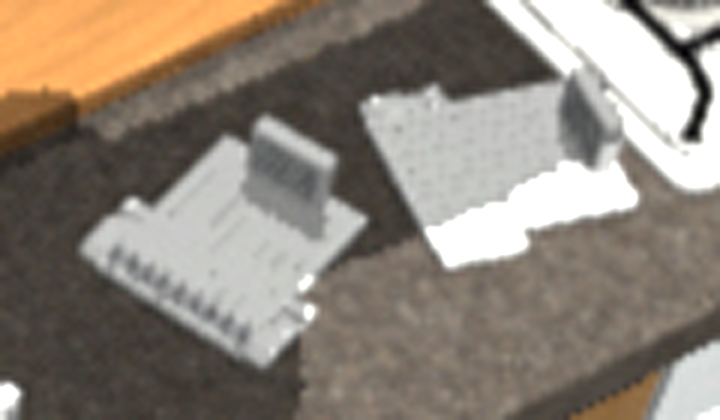

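The left plate in the crop carries the dark blade row, at roughly crop (110–250, 255–335), so it is the julienne. Its grip stands at about (290,170), and the nose points to the lower left.

```bash
cat >> h.py <<'E'
def rect(P,nm):
    r=cv2.minAreaRect(P[:,:2].astype(np.float32)*1000);print(nm,len(P),"c",np.round(r[0],1),"size",np.round(r[1],1),"ang",round(r[2],2),"z",np.percentile(P[:,2],[2,50,98]).round(4));return r
def blob(m):
    n,l,s,c=cv2.connectedComponentsWithStats(m.astype(np.uint8));return l==1+np.argmax(s[1:,4])
E
python3 - <<'E'
from h import *
for n in("scene","top"):
    z=np.load(n+"0.npz");p,d=z["p"],z["d"];C=cloud(n,d);X,Y,Z=C[...,0],C[...,1],C[...,2]
    ok=d>0;br=p.astype(int).sum(-1)
    sat=p.max(-1).astype(int)-p.min(-1)
    print(n,"table z",np.median(Z[ok&(abs(X-.45)<.1)&(abs(Y+.05)<.3)&(abs(Z)<.02)]).round(4))
    if n=="scene":
        # plates: light grey pixels
        m=ok&(Y<-.13)&(Y>-.31)&(X>.38)&(X<.58)&(Z<.07)&(br>300)&(sat<25)
        m=blob(m);rect(C[m],"plate all")
        mm=m&(Z<.012);rect(C[mm],"plate low")
        mm=m&(Z>.02);rect(C[mm],"grip");print(C[mm].min(0),C[mm].max(0))
        mm=m&(Z>.037);rect(C[mm],"griptop")
    m=blob(ok&(Y>-.12)&(Y<.3)&(X>.3)&(X<.62)&(br>300)&(sat<30)&(Z>-.01)&(Z<.07));r=rect(C[m],"slicer")
    print(cv2.boxPoints(r).round(1).tolist())
    mm=m&(Z>.038)&(Z<.05);r=rect(C[mm],"slicer rim");print(cv2.boxPoints(r).round(1).tolist())
    h=np.histogram(Z[m],bins=np.arange(-.01,.07,.004));print(h[0].tolist())
E
```

```text
scene table z -0.0007
plate all 774 c [ 483.2 -215.6] size [108.3 112.3] ang 20.02 z [-0.0004  0.0051  0.0103]
plate low 767 c [ 483.2 -215.6] size [108.3 112.3] ang 20.02 z [-0.0004  0.005   0.0101]Traceback (most recent call last):
  File "<stdin>", line 12, in <module>
  File "h.py", line 11, in rect
    r=cv2.minAreaRect(P[:,:2].astype(np.float32)*1000);print(nm,len(P),"c",np.round(r[0],1),"size",np.round(r[1],1),"ang",round(r[2],2),"z",np.percentile(P[:,2],[2,50,98]).round(4));return r
                                                                                                                                            ~~~~~~~~~~~~~^^^^^^^^^^^^^^^^^^
    return _quantile_unchecked(
        a, q, axis, out, overwrite_input, method, keepdims, weights)
    return _ureduce(a,
                    func=_quantile_ureduce_func,
    ...<5 lines>...
                    overwrite_input=overwrite_input,
                    method=method)
    r = func(a, **kwargs)
    result = _quantile(arr,
                       quantiles=q,
    ...<2 lines>...
                       out=out,
                       weights=wgt)
    slices_having_nans = np.isnan(arr[-1, ...])
                                  ~~~^^^^^^^^^
IndexError: index -1 is out of bounds for axis 0 with size 0
```

Run:
```python
from h import *
for n in("scene","top"):
    z=np.load(n+"0.npz");p,d=z["p"],z["d"];C=cloud(n,d);X,Y,Z=C[...,0],C[...,1],C[...,2]
    ok=d>0;br=p.astype(int).sum(-1)
    sat=p.max(-1).astype(int)-p.min(-1)
    if n=="scene":
        g=ok&(Y<-.13)&(Y>-.31)&(X>.42)&(X<.56)
        for lo in(.012,.02,.035,.038):
            mm=blob(g&(Z>lo)&(Z<.06));r=rect(C[mm],f"grip>{lo}");print(cv2.boxPoints(r).round(1).tolist())
    m=blob(ok&(Y>-.12)&(Y<.3)&(X>.3)&(X<.62)&(br>300)&(sat<30)&(Z>-.01)&(Z<.07));r=rect(C[m],"slicer")
    print(cv2.boxPoints(r).round(1).tolist())
    m=ok&(Y>-.12)&(Y<.3)&(X>.3)&(X<.62)&(Z>.015)&(Z<.055)&(sat<40); m=blob(m); r=rect(C[m],"slicer z");print(cv2.boxPoints(r).round(1).tolist())
    h=np.histogram(Z[m],bins=np.arange(.012,.06,.003));print(h[0].tolist())
    np.save(n+"_sl.npy",C[m])
# height map picture of slicer from both
P=np.vstack([np.load("scene_sl.npy"),np.load("top_sl.npy")])
im=np.zeros((560,800,3),np.uint8)
for x,y,zz in P[np.argsort(P[:,2])]:
    u=int((.27-y)*2000);v=int((.6-x)*2000)
    col=cv2.applyColorMap(np.uint8([[np.clip((zz-.015)/.04*255,0,255)]]),cv2.COLORMAP_JET)[0,0].tolist()
    cv2.circle(im,(u,v),3,col,-1)
cv2.imwrite("pics/hm.png",im)
```

```text
grip>0.012 132 c [ 497.8 -257.7] size [45.9 16.8] ang 15.95 z [0.0127 0.0308 0.0423]
[[473.3999938964844, -256.0], [478.0, -272.1000061035156], [522.0999755859375, -259.5], [517.5, -243.39999389648438]]
grip>0.02 104 c [ 497.2 -257.9] size [41.5 16.8] ang 15.95 z [0.0205 0.0341 0.0423]
[[475.0, -255.5], [479.6000061035156, -271.70001220703125], [519.5, -260.29998779296875], [514.9000244140625, -244.10000610351562]]
grip>0.035 49 c [ 497.2 -257.9] size [41.3 14.5] ang 20.3 z [0.0358 0.0388 0.0424]
[[475.29998779296875, -258.29998779296875], [480.3999938964844, -271.79998779296875], [519.0999755859375, -257.5], [514.0999755859375, -243.89999389648438]]
grip>0.038 35 c [ 497.3 -257.8] size [39.7 12.8] ang 13.43 z [0.038  0.0395 0.0425]
[[476.5, -256.1000061035156], [479.5, -268.6000061035156], [518.0999755859375, -259.3999938964844], [515.0999755859375, -246.89999389648438]]
slicer 3345 c [499.4  87.4] size [163.3 324.9] ang 6.65 z [-0.0006  0.0309  0.0443]
[[399.5, 239.3000030517578], [437.1000061035156, -83.4000015258789], [599.2999877929688, -64.5], [561.7000122070312, 258.20001220703125]]
slicer z 3424 c [490.4  97. ] size [148.9 303.7] ang 6.61 z [0.0177 0.0322 0.0444]
[[399.0, 239.3000030517578], [433.8999938964844, -62.400001525878906], [581.9000244140625, -45.29999923706055], [546.9000244140625, 256.3999938964844]]
[0, 83, 109, 191, 418, 585, 424, 508, 504, 344, 213, 43, 2, 0, 0]
slicer 2375 c [495.8  97.9] size [164.  315.6] ang 7.11 z [-0.0039  0.0304  0.0451]
[[394.79998779296875, 244.39999389648438], [433.8999938964844, -68.80000305175781], [596.7000122070312, -48.5], [557.5999755859375, 264.70001220703125]]
slicer z 2073 c [490.6  95.3] size [153.2 303.7] ang 7.11 z [0.0183 0.0322 0.0456]
[[395.79998779296875, 236.5], [433.3999938964844, -64.80000305175781], [585.4000244140625, -45.900001525878906], [547.7999877929688, 255.5]]
[0, 36, 73, 136, 245, 328, 294, 297, 287, 194, 126, 48, 8, 1, 0]
```

View pics/hm.png

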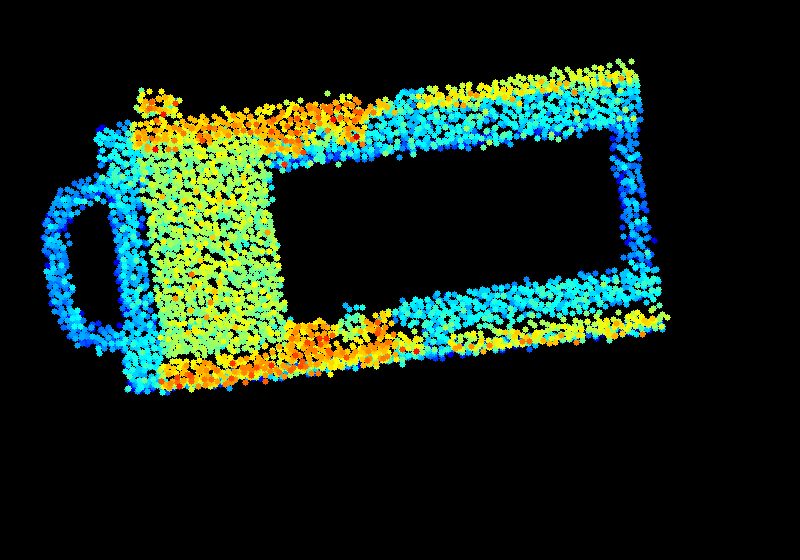

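The height map shows the slicer from above, with the open end on the right (world y about -0.06) and the grey head and handle on the left. Its +x yaw is about 97°. I'll fit it more precisely.

```bash
cat > fit.py <<'E'
from h import *
def fit(P):
    yaw=np.radians(97)
    for it in range(4):
        ex=np.array([np.cos(yaw),np.sin(yaw)]);ey=np.array([-ex[1],ex[0]])
        a=P[:,:2]@ex;b=P[:,:2]@ey;mid=np.median(b);amin=np.percentile(a,1)
        L=[]
        for s in(1,-1):
            pts=[]
            for c in np.arange(amin+.01,amin+.25,.008):
                k=(abs(a-c)<.004)&(P[:,2]>.026)
                q=s*(b[k]-mid);q=q[q>.03]
                if len(q)>5: pts.append((c,mid+s*np.percentile(q,96)))
            pts=np.array(pts);f=np.polyfit(*pts.T,1)
            r=pts[:,1]-np.polyval(f,pts[:,0]);k=abs(r)<2*np.median(abs(r))+1e-4;f=np.polyfit(*pts[k].T,1);L.append(f)
        yaw+=np.arctan((L[0][0]+L[1][0])/2)
    c=a.mean();w=np.polyval(L[0],c)-np.polyval(L[1],c);m=(np.polyval(L[0],c)+np.polyval(L[1],c))/2
    k=abs(abs(b-m)-.06)<.012
    e=np.percentile(a[k],[.3,1,2,99,99.7]);
    print("yaw",np.degrees(yaw).round(2),"slopes",np.degrees([l[0] for l in L]).round(2),"width",w.round(4),"mid",m.round(4),"ends",e.round(4))
    o=(e[1]+.139)*ex+m*ey;print("origin if open end -.14:",o.round(4));return yaw,o
E
python3 - <<'E'
from fit import *
for n in("scene","top"): fit(np.load(n+"_sl.npy"))
fit(np.vstack([np.load("scene_sl.npy"),np.load("top_sl.npy")]))
E
```

```text
yaw 97.09 slopes [-0.14  0.14] width 0.1298 mid -0.4919 ends [-0.115  -0.1128 -0.1088  0.153   0.1541]
origin if open end -.14: [0.4849 0.0867]
yaw 96.55 slopes [ 0.43 -0.56] width 0.1315 mid -0.4904 ends [-0.1124 -0.111  -0.1078  0.1529  0.1559]
origin if open end -.14: [0.4839 0.0843]
yaw 97.09 slopes [-0.04  0.04] width 0.131 mid -0.4911 ends [-0.1156 -0.1135 -0.1105  0.1525  0.1537]
origin if open end -.14: [0.4842 0.0859]
```

```bash
cat > to.py <<'E'
import sys,numpy as np
from cell import robot
# args: x y z yaw_of_tool_y(deg)  -> shift in tool units and turn
x,y,z,yaw=map(float,sys.argv[1:])
s=robot.state();R=s["tool_rot"];p=s["tcp_pos"]
dy=(yaw-np.degrees(np.arctan2(R[1,1],R[0,1]))+180)%360-180
print("t",round(s["clock"],2),"p",p.round(4),"shift",(R.T@(np.array([x,y,z])-p)/.04).round(3),"rz",round(-dy/45,3),"z",R[:,2].round(4),"F",s["ft_force"].round(2),"M",s["wrist_torque"].round(2),"op",round(s["opening"],3),"gf",s["gripper_force"])
E
python3 to.py .4975 -.258 .13 -70
```

```text
t 0.1 p [ 0.1821 -0.5976  0.2557] shift [10.017 -5.819  3.149] rz -0.068 z [-4.0e-04  1.1e-03 -1.0e+00] F [-0.9  -0.53 -0.4 ] M [ 0.   -0.02  0.02] op 0.999 gf 0.0
```

Request:
apply_moves --pt "0.3 -0.2 0 0 0 -0.068" --pt "0.6 -0.35 0 0 0 0" --pt "0.6 -0.35 0 0 0 0" --pt "0.6 -0.35 0 0 0 0" --pt "0.6 -0.35 0 0 0 0" --pt "0.6 -0.35 0 0 0 0" --pt "0.6 -0.35 0.2 0 0 0" --pt "0.6 -0.35 0.2 0 0 0" --pt "0.6 -0.35 0.2 0 0 0" --pt "0.6 -0.35 0.2 0 0 0" --pt "0.6 -0.35 0.2 0 0 0" --pt "0.6 -0.35 0.2 0 0 0" --pt "0.6 -0.35 0.2 0 0 0" --pt "0.6 -0.35 0.2 0 0 0" --pt "0.6 -0.35 0.2 0 0 0" --pt "0.6 -0.35 0.2 0 0 0" --pt "0.6 -0.35 0.2 0 0 0" --pt "0 0 0 0 0 0" --claw 0.7

```text
clock: 2.35
tcp_pos: [0.4763, -0.242, 0.1678]
tool_rot: [[0.938, 0.348, -0.0], [0.348, -0.938, 0.001], [-0.0, -0.001, -1.0]]
ft_force: [-0.7, -0.6, -0.4]
opening: 0.7
gripper_force: 0.0
```

```bash
python3 to.py .4975 -.258 .036 -70
python3 - <<'E'
from h import *
K,R,t=cal("wrist")
p,d=robot.grab_frame("wrist");np.savez("w1.npz",p=p,d=d,K=K,R=R,t=t);cv2.imwrite("pics/w1.png",p[...,::-1])
print(K,R.round(3),(-R.T@t).round(4))
E
```

```text
t 2.35 p [ 0.4763 -0.242   0.1678] shift [0.357 0.564 3.294] rz 0.008 z [-5.0e-04  1.2e-03 -1.0e+00] F [-0.69 -0.56 -0.39] M [-0.05  0.09 -0.04] op 0.7 gf 0.0
[[309.70691629   0.         319.65754322]
 [  0.         309.70691629 197.57658003]
 [  0.           0.           1.        ]] [[ 0.346 -0.938 -0.002]
 [-0.895 -0.331  0.3  ]
 [-0.282 -0.102 -0.954]] [ 0.5489 -0.2152  0.2864]
```

View pics/w1.png

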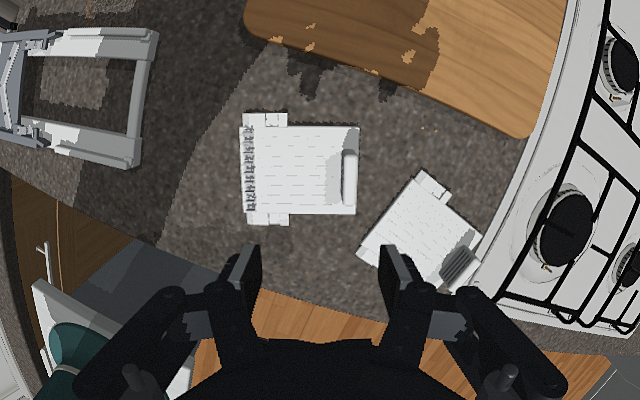

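The wrist view shows the julienne plate at (242–358, 112–225), its blades at about (250,165) and its grip at about (350,178). The fingers are clear of it. I'll measure from here.

```bash
cat >> h.py <<'E'
def wcloud(K,R,t,d):
    v,u=np.indices(d.shape);x=(u-K[0,2])/K[0,0];y=(v-K[1,2])/K[1,1];r=np.hypot(x,y)+1e-9
    s=np.tan(np.minimum(r,1.5))/r;P=np.stack([x*s*d,y*s*d,d],-1);return (P-t)@R
E
python3 - <<'E'
from h import *
z=np.load("w1.npz");p,d=z["p"],z["d"];C=wcloud(z["K"],z["R"],z["t"],d);X,Y,Z=C[...,0],C[...,1],C[...,2]
br=p.astype(int).sum(-1);ok=(d>0)&(X>.4)&(X<.57)&(Y>-.31)&(Y<-.12)
m=blob(ok&(br>380));r=rect(C[m],"plate");
r=rect(C[m&(Z<.01)],"plate low");print(cv2.boxPoints(r).round(1).tolist())
m2=blob(ok&(Z>.03)&(Z<.06));r=rect(C[m2],"grip");print(cv2.boxPoints(r).round(1).tolist())
m2=blob(ok&(Z>.036)&(Z<.06));r=rect(C[m2],"griptop")
rect(C[ok&(br<300)&(Z<.02)],"table")
E
```

```text
plate 10825 c [ 481.6 -217.9] size [111.4 113.1] ang 19.04 z [0.0041 0.0077 0.0417]
plate low 10009 c [ 481.6 -217.9] size [111.4 113.1] ang 19.04 z [0.0041 0.0076 0.0092]
[[410.5, -182.6999969482422], [447.3999938964844, -289.5], [552.7000122070312, -253.1999969482422], [515.7999877929688, -146.3000030517578]]
grip 798 c [ 499.2 -259.6] size [43.4 12.7] ang 19.36 z [0.0318 0.0411 0.0427]
[[476.70001220703125, -260.70001220703125], [480.8999938964844, -272.70001220703125], [521.7999877929688, -258.3999938964844], [517.5999755859375, -246.39999389648438]]
griptop 754 c [ 499.2 -259.6] size [43.2 12.7] ang 19.36 z [0.0374 0.0412 0.0427]
table 20348 c [ 485. -215.] size [170. 190.] ang 0.0 z [-0.0004  0.0011  0.0028]
```

```bash
python3 to.py .499 -.2592 .036 -70.8
```

```text
t 2.4 p [ 0.4757 -0.2434  0.1681] shift [0.411 0.575 3.301] rz 0.023 z [-5.e-04  5.e-04 -1.e+00] F [-0.45 -0.08  0.13] M [-0.06  0.02 -0.01] op 0.703 gf 0.0
```

Request:
apply_moves --pt "0.2 0.29 0.2 0 0 0.023" --pt "0.21 0.285 0.4 0 0 0" --pt "0 0 0.5 0 0 0" --pt "0 0 0.5 0 0 0" --pt "0 0 0.5 0 0 0" --pt "0 0 0.4 0 0 0" --pt "0 0 0.3 0 0 0" --pt "0 0 0.2 0 0 0" --pt "0 0 0.1 0 0 0" --pt "0 0 0 0 0 0" --pt "0 0 0 0 0 0"

```text
clock: 3.78
tcp_pos: [0.4989, -0.2611, 0.0447]
tool_rot: [[0.946, 0.325, 0.0], [0.325, -0.946, -0.0], [0.0, 0.0, -1.0]]
ft_force: [-0.4, -0.1, -0.1]
opening: 0.703
gripper_force: 0.0
```

```bash
python3 to.py .499 -.2592 .036 -70.8
```

```text
t 3.77 p [ 0.4989 -0.2611  0.0447] shift [ 0.019 -0.044  0.217] rz -0.005 z [ 5.e-04 -2.e-04 -1.e+00] F [-0.35 -0.15 -0.14] M [ 0.02  0.   -0.02] op 0.703 gf 0.0
```

Request:
apply_moves --pt "0 -0.04 0.1 0 0 0" --pt "0 0 0.1 0 0 0" --pt "0 0 0 0 0 0"

```text
clock: 4.15
tcp_pos: [0.4979, -0.2594, 0.0359]
tool_rot: [[0.946, 0.325, -0.001], [0.325, -0.946, 0.0], [-0.0, -0.001, -1.0]]
ft_force: [-0.7, -0.1, 0.7]
opening: 0.7
gripper_force: 0.0
```

Request:
apply_moves --pt "0 0 0 0 0 0" --pt "0 0 0 0 0 0" --pt "0 0 0 0 0 0" --pt "0 0 0 0 0 0" --pt "0 0 0 0 0 0" --pt "0 0 0 0 0 0" --pt "0 0 0 0 0 0" --pt "0 0 0 0 0 0" --claw 0 --squeeze 60

```text
clock: 5.15
tcp_pos: [0.4983, -0.2596, 0.0365]
tool_rot: [[0.946, 0.325, 0.0], [0.325, -0.946, -0.0], [0.0, 0.0, -1.0]]
ft_force: [-0.9, 1.7, 5.0]
opening: 0.129
gripper_force: 59.1
```

```bash
python3 to.py .499 -.2592 .15 -70.8
```

```text
t 5.15 p [ 0.4983 -0.2596  0.0365] shift [ 0.021 -0.004 -2.838] rz -0.005 z [ 3.e-04 -2.e-04 -1.e+00] F [-0.85  1.74  4.97] M [0.03 0.2  0.09] op 0.129 gf 59.127740263938904
```

Request:
apply_moves --pt "0 0 -0.2 0 0 0" --pt "0 0 -0.4 0 0 0" --pt "0 0 -0.5 0 0 0" --pt "0 0 -0.5 0 0 0" --pt "0 0 -0.5 0 0 0" --pt "0 0 -0.3 0 0 0.09" --pt "0 0 0 0 0 0.09" --pt "0 0 0 0 0 0.09" --pt "0 0 0 0 0 0"

```text
clock: 6.28
tcp_pos: [0.4983, -0.2595, 0.1332]
tool_rot: [[0.993, 0.119, 0.001], [0.119, -0.993, -0.0], [0.001, 0.0, -1.0]]
ft_force: [0.2, -0.6, -0.5]
opening: 0.129
gripper_force: 58.5
```

```bash
python3 to.py .500 -.0406 .13 -82.9
```

```text
t 6.28 p [ 0.4983 -0.2595  0.1332] shift [ 0.696 -5.428  0.078] rz -0.005 z [ 6.e-04 -4.e-04 -1.e+00] F [ 0.25 -0.63 -0.46] M [ 0.02  0.01 -0.01] op 0.129 gf 58.49949896335602
```

Request:
apply_moves --pt "0.05 -0.3 0 0 0 0" --pt "0.05 -0.6 0 0 0 0" --pt "0.1 -0.6 0 0 0 0" --pt "0.1 -0.6 0 0 0 0" --pt "0.1 -0.6 0 0 0 0" --pt "0.1 -0.6 0 0 0 0" --pt "0.1 -0.6 0 0 0 0" --pt "0.1 -0.6 0 0 0 0" --pt "0 -0.5 0.1 0 0 0" --pt "0 -0.3 0.1 0 0 0" --pt "0 -0.1 0 0 0 0" --pt "0 0 0 0 0 0" --pt "0 0 0 0 0 0"

```text
clock: 7.9
tcp_pos: [0.5004, -0.0424, 0.1244]
tool_rot: [[0.993, 0.118, 0.0], [0.118, -0.993, -0.0], [0.0, 0.0, -1.0]]
ft_force: [-0.5, -0.1, -2.1]
opening: 0.128
gripper_force: 58.5
```

```bash
python3 to.py .500 -.0406 .09 -82.9
python3 - <<'E'
from h import *
K,R,t=cal("wrist")
p,d=robot.grab_frame("wrist");np.savez("w2.npz",p=p,d=d,K=K,R=R,t=t);cv2.imwrite("pics/w2.png",p[...,::-1])
for n in("scene","top"):
    p,d=robot.grab_frame(n);np.savez(n+"2.npz",p=p,d=d)
E
```

```text
t 7.9 p [ 0.5004 -0.0424  0.1244] shift [-0.004 -0.046  0.859] rz -0.007 z [ 1.e-04 -2.e-04 -1.e+00] F [-0.52 -0.15 -2.07] M [-0.01 -0.03 -0.02] op 0.128 gf 58.49338352680206
```

View pics/w2.png

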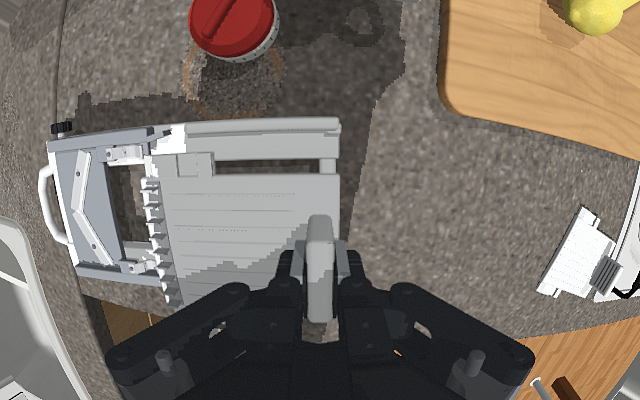

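The wrist view shows the plate over the open end, nose to the left at about (165,230). The slicer's right wall runs along (75–340, 120–135) and the head is on the left. I'll measure plate and slicer in this one camera.

Run:
```python
from h import *
z=np.load("w2.npz");p,d=z["p"],z["d"];C=wcloud(z["K"],z["R"],z["t"],d).reshape(-1,3);br=p.astype(int).sum(-1).ravel()
C=C[(d.ravel()>0)];
yaw=np.radians(97.09);ex=np.array([np.cos(yaw),np.sin(yaw)]);ey=np.array([-ex[1],ex[0]])
a=C[:,:2]@ex;b=C[:,:2]@ey;Z=C[:,2]
box=(a>-.13)&(a<.2)&(b>-.6)&(b<-.38)
print(np.histogram(Z[box],bins=np.arange(-.002,.15,.006)))
def edge(sel,nm,pc,lo,hi,st=.006):
    pts=[]
    for c in np.arange(lo,hi,st):
        k=sel&(abs(a-c)<st/2)
        if k.sum()>15: pts.append((c,np.percentile(b[k],pc)))
    pts=np.array(pts);print(nm);print((pts*1000).round(1).tolist())
    f=np.polyfit(*pts.T,1);r=pts[:,1]-np.polyval(f,pts[:,0]);k=abs(r)<2.5*np.median(abs(r))+2e-4
    f=np.polyfit(*pts[k].T,1);print(" slope deg",np.degrees(np.arctan(f[0])).round(2),"b@-.07",np.polyval(f,-.07).round(4),"@0",np.polyval(f,0).round(4))
    return f
sl=box&(Z>.03)&(Z<.05)
edge(sl,"slicer right outer",1.5,-.11,.15)
edge(sl&(b>-.49),"slicer left outer",98.5,.02,.15)
pl=box&(Z>.085)&(Z<.108)
edge(pl,"plate right edge",1.5,-.11,.0)
k=box&(Z>.085)&(Z<.108);print("plate z",np.percentile(Z[k],[5,50,95]).round(4),"a range",np.percentile(a[k],[.3,1,99,99.7]).round(4))
for s0,s1 in((-.10,-.08),(-.03,-.01)):
    kk=k&(a>s0)&(a<s1)&(b<-.49);print("z at",s0,np.median(Z[kk]).round(4))
kk=box&(Z>.11)&(Z<.15)&(abs(a+.104)<.007)&(abs(b+.491)<.05);print("grip top",np.percentile(Z[kk],[10,50,90]),np.percentile(b[kk],[1,99]),np.percentile(a[kk],[1,99]))
e=box&(Z>.02)&(Z<.05)&(b<-.52);print("open end a",np.percentile(a[e],[.3,1,2]))
```

```text
(array([22404,     0,     0,   195,   855,  6748,  6344,  5023,    84,
           0,     0,     0,     0,     0,     0,   970, 18661,   716,
         323,   425,   509,  2387,   529,   690,  1097]), array([-0.002,  0.004,  0.01 ,  0.016,  0.022,  0.028,  0.034,  0.04 ,
        0.046,  0.052,  0.058,  0.064,  0.07 ,  0.076,  0.082,  0.088,
        0.094,  0.1  ,  0.106,  0.112,  0.118,  0.124,  0.13 ,  0.136,
        0.142,  0.148]))
slicer right outer
[[-110.0, -559.3], [-104.0, -559.3], [-98.0, -559.4], [-92.0, -559.4], [-86.0, -559.5], [-80.0, -558.9], [-74.0, -559.1], [-68.0, -559.2], [-62.0, -559.3], [-56.0, -558.9], [-50.0, -559.1], [-44.0, -558.9], [-38.0, -559.1], [-32.0, -558.9], [-26.0, -559.1], [-20.0, -559.2], [-14.0, -559.2], [-8.0, -559.0], [-2.0, -558.6], [4.0, -558.4], [10.0, -558.8], [16.0, -558.9], [22.0, -559.2], [28.0, -559.5], [34.0, -559.4], [40.0, -559.2], [46.0, -559.0], [52.0, -559.1], [58.0, -559.2], [64.0, -559.3], [70.0, -558.2], [76.0, -558.8], [82.0, -558.1], [88.0, -557.7], [94.0, -558.2], [100.0, -557.9], [106.0, -557.8], [112.0, -572.8], [118.0, -571.9
[... 456 characters left out ...]
5], [146.0, -433.0]]
 slope deg -1.11 b@-.07 -0.4263 @0 -0.4277
plate right edge
[[-110.0, -533.7], [-104.0, -533.7], [-98.0, -533.8], [-92.0, -533.7], [-86.0, -533.7], [-80.0, -533.9], [-74.0, -533.8], [-68.0, -533.8], [-62.0, -533.8], [-56.0, -533.7], [-50.0, -545.0], [-44.0, -545.9], [-38.0, -545.4], [-32.0, -545.4], [-26.0, -545.8], [-20.0, -545.8], [-14.0, -545.5], [-8.0, -544.8], [-2.0, -533.2]]
 slope deg -9.12 b@-.07 -0.5372 @0 -0.5484
plate z [0.0941 0.0955 0.0981] a range [-0.1133 -0.1123 -0.0059 -0.0045]
z at -0.1 0.0955
z at -0.03 0.0956
grip top [0.12234359 0.12918585 0.13744378] [-0.51413337 -0.47215903] [-0.11086849 -0.09718821]
open end a [-0.11641219 -0.11494409 -0.11331121]
```

Request:
apply_moves --pt "0.04 0 0.2 0 0 0" --pt "0 0 0.3 0 0 0" --pt "0 0 0.3 0 0 0" --pt "0 0 0.3 0 0 0" --pt "0 0 0.15 0 0 0" --pt "0 0 0.06 0 0 0" --pt "0 0 0 0 0 0" --pt "0 0 0 0 0 0"

```text
clock: 9.05
tcp_pos: [0.5021, -0.0415, 0.0722]
tool_rot: [[0.993, 0.119, 0.0], [0.119, -0.993, 0.0], [0.0, 0.0, -1.0]]
ft_force: [0.5, 0.6, -1.8]
opening: 0.131
gripper_force: 58.5
```

```bash
python3 to.py .5020 -.0424 .0665 -82.9
```

```text
t 9.05 p [ 0.5021 -0.0415  0.0722] shift [-0.004  0.021  0.142] rz -0.006 z [ 5.e-04  0.e+00 -1.e+00] F [ 0.45  0.59 -1.78] M [-0.05 -0.02  0.06] op 0.131 gf 58.47379446029663
```

Request:
apply_moves --pt "0 0 0.05 0 0 0" --pt "0 0 0.05 0 0 0" --pt "0 0 0.03 0 0 0" --pt "0 0 0 0 0 0"

```text
clock: 9.55
tcp_pos: [0.5018, -0.0415, 0.0666]
tool_rot: [[0.993, 0.119, -0.0], [0.119, -0.993, 0.0], [-0.0, -0.0, -1.0]]
ft_force: [-0.9, -0.2, -1.5]
opening: 0.131
gripper_force: 58.5
```

```bash
python3 to.py .5020 -.0424 .0665 -82.9
```

```text
t 9.55 p [ 0.5018 -0.0415  0.0666] shift [0.002 0.022 0.003] rz -0.006 z [-2.e-04  1.e-04 -1.e+00] F [-0.9  -0.23 -1.52] M [-0.03  0.01  0.01] op 0.131 gf 58.47935736179352
```

Request:
apply_moves --pt "0 0 0.02 0 0 0" --pt "0 0 0.02 0 0 0" --pt "0 0 0 0 0 0" --pt "0 0 0 0 0 0"

```text
clock: 10.05
tcp_pos: [0.5019, -0.0416, 0.0664]
tool_rot: [[0.993, 0.119, 0.0], [0.119, -0.993, -0.0], [0.0, 0.0, -1.0]]
ft_force: [-12.3, -0.5, 33.6]
opening: 0.132
gripper_force: 63.7
```

```bash
python3 to.py .5020 -.0424 .0665 -82.9
python3 - <<'E'
from h import *
K,R,t=cal("wrist")
p,d=robot.grab_frame("wrist");np.savez("w3.npz",p=p,d=d,K=K,R=R,t=t);cv2.imwrite("pics/w3.png",p[60:320,20:400][...,::-1].repeat(2,0).repeat(2,1))
E
```

```text
t 10.05 p [ 0.5019 -0.0416  0.0664] shift [-0.001  0.021 -0.004] rz -0.006 z [ 3.e-04 -4.e-04 -1.e+00] F [-12.27  -0.53  33.64] M [ 0.25  2.61 -0.01] op 0.132 gf 63.72184753417969
```

View pics/w3.png

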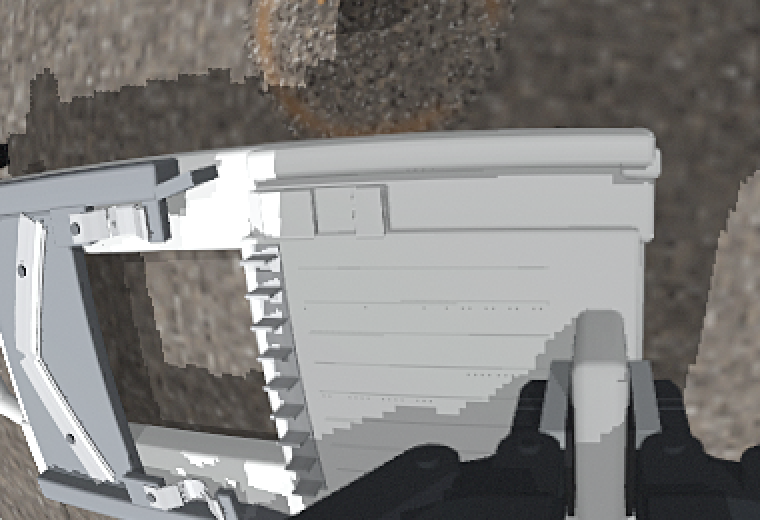

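The crop shows the plate flat on the rails, with the ear at about (320,210) and the slot mouth and clip ahead at about (110–210, 215). The contact is stiff, so I'll ease off and check the side clearance.

Request:
apply_moves --pt "0 0 -0.03 0 0 0" --pt "0 0 0 0 0 0" --pt "0 0 0 0 0 0"

```text
clock: 10.48
tcp_pos: [0.502, -0.0415, 0.0665]
tool_rot: [[0.993, 0.119, 0.0], [0.119, -0.993, -0.0], [0.0, 0.0, -1.0]]
ft_force: [-2.5, 0.1, 7.9]
opening: 0.127
gripper_force: 60.0
```

```bash
python3 to.py .5020 -.0424 .0665 -82.9
python3 - <<'E'
from h import *
K,R,t=cal("wrist");p,d=robot.grab_frame("wrist");np.savez("w4.npz",p=p,d=d,K=K,R=R,t=t)
C=wcloud(K,R,t,d).reshape(-1,3);C=C[d.ravel()>0]
yaw=np.radians(97.14);ex=np.array([np.cos(yaw),np.sin(yaw)]);ey=np.array([-ex[1],ex[0]])
a=C[:,:2]@ex;b=C[:,:2]@ey;Z=C[:,2]
for c in np.arange(-.112,.06,.008):
    k=(abs(a-c)<.004)&(b>-.57)&(b<-.53)
    h=[]
    for q in np.arange(-.562,-.53,.002):
        kk=k&(abs(b-q)<.001);h.append(int(np.median(Z[kk])*10000) if kk.sum()>2 else -1)
    print(int(c*1000),h)
E
```

```text
t 10.47 p [ 0.502  -0.0415  0.0665] shift [-0.002  0.021 -0.001] rz -0.006 z [ 2.e-04 -0.e+00 -1.e+00] F [-2.5   0.1   7.89] M [0.02 0.47 0.03] op 0.127 gf 60.01603066921234
-112 [9, 22, 399, 410, 411, 402, 353, 346, 309, 310, 312, 310, 310, 314, 368, 371, 373]
-104 [6, 25, 402, 411, 409, 405, 310, 310, 311, 310, 310, 310, 311, 312, 371, 374, 376]
-96 [8, 23, 402, 408, 409, 403, 309, 310, 310, 310, 309, 311, 311, 315, 370, 375, 374]
-88 [10, 192, 401, 410, 411, 405, 309, 309, 309, 311, 310, 309, 310, 316, 374, 375, 373]
-80 [9, 198, 403, 410, 409, 405, 309, 310, 310, 309, 310, 309, 310, 317, 373, 375, 374]
-72 [9, 183, 403, 410, 408, 404, 311, 311, 309, 311, 310, 308, 308, 315, 372, 373, 375]
-64 [11, 188, 405, 409, 411, 404, 310, 310, 309, 310, 310, 310, 312, 327, 375, 376, 374]
-56 [10, 186, 406, 411, 411, 407, 311, 310, 308, 311, 311, 310, 310, 318, 375, 375, 373]
-48 [9, 179, 407, 408, 410, 403, 310, 315, 357, 344, 353, 357, 362, 362, 374, 376, 373]
-40 [10, 175, 404, 411, 409, 406, 312, 329, 351, 366, 368, 369, 365, 369, 375, 375, 375]
-32 [9, 251, 406, 411, 410, 400, 312, 319, 
[... 294 characters left out ...]
79, 384, 452]
0 [11, 18, 304, 312, 311, 309, 311, 313, 310, 310, 309, 310, 309, 311, 311, 309, -1]
7 [8, 14, 305, 321, 410, 417, 313, 313, 310, 309, 309, 312, 311, 308, 313, 308, -1]
15 [7, 25, 309, 331, 407, 443, 436, 314, 316, 314, 311, 314, 314, 308, 311, 307, -1]
23 [11, 232, 431, 437, 439, 443, 440, 436, 418, 438, 416, 437, 323, 310, 311, 307, -1]
31 [8, 224, 442, 441, 442, 446, 440, 427, 430, 424, 438, 431, 422, -1, 311, 308, -1]
39 [11, 219, 438, 443, 445, 442, 437, 363, 363, 368, 367, 371, 368, 317, 311, 307, -1]
47 [11, 249, 439, 441, 441, 441, 440, 426, 418, 417, 423, 426, 422, 313, 311, 309, -1]
55 [14, 216, 438, 439, 444, 443, 442, 437, 442, 454, 457, 455, 448, 314, 311, 309, -1]
```

```bash
cat > gap.py <<'E'
from h import *
import sys
def gap(C,yawd=97.14):
    yaw=np.radians(yawd);ex=np.array([np.cos(yaw),np.sin(yaw)]);ey=np.array([-ex[1],ex[0]])
    a=C[:,:2]@ex;b=C[:,:2]@ey;Z=C[:,2]
    def cross(lo,hi,b0,b1,z0):
        k=(a>lo)&(a<hi)&(b>b0)&(b<b1);q=np.arange(b0,b1,.0005)
        m=np.array([np.median(Z[k&(abs(b-x)<.0005)]) if (k&(abs(b-x)<.0005)).sum()>2 else np.nan for x in q])
        i=np.where(np.isfinite(m[:-1])&np.isfinite(m[1:])&((m[:-1]-z0)*(m[1:]-z0)<0))[0]
        return [round(float(q[j]+.0005*(z0-m[j])/(m[j+1]-m[j]))*1000,2) for j in i]
    for lo,hi in((-.10,-.08),(-.08,-.06),(-.05,-.03),(-.03,-.012)):
        print(lo,"wall inner",cross(lo,hi,-.555,-.546,.0355),"edge",cross(lo,hi,-.5495,-.53,.0342),"outer",cross(lo,hi,-.565,-.553,.03))
z=np.load(sys.argv[1]);C=wcloud(z["K"],z["R"],z["t"],z["d"]).reshape(-1,3);gap(C[z["d"].ravel()>0])
E
python3 gap.py w4.npz
```

```text
-0.1 wall inner [-550.74] edge [-535.54] outer [-558.95]
-0.08 wall inner [] edge [-535.64] outer [-558.94]
-0.05 wall inner [-550.78] edge [-547.34] outer [-559.24]
-0.03 wall inner [-547.7] edge [-547.9] outer [-559.25]
```

Request:
apply_moves --pt "-0.014 0 -0.02 0 0 0" --pt "0 -0.05 0.012 0 0 0" --pt "0 -0.1 0 0 0 0" --pt "0 -0.05 0 0 0 0" --pt "0 0 0 0 0 0"

```text
clock: 11.15
tcp_pos: [0.5003, -0.0333, 0.0666]
tool_rot: [[0.993, 0.119, -0.0], [0.119, -0.993, 0.0], [-0.0, -0.0, -1.0]]
ft_force: [-0.5, 0.6, -2.1]
opening: 0.127
gripper_force: 58.5
```

```bash
python3 to.py .5014 -.0424 .0665 -82.86;  python3 - <<'E'
from h import *
K,R,t=cal("wrist");p,d=robot.grab_frame("wrist");np.savez("w5.npz",p=p,d=d,K=K,R=R,t=t)
E
python3 gap.py w5.npz
```

```text
t 11.15 p [ 0.5003 -0.0333  0.0666] shift [0.    0.229 0.001] rz -0.006 z [-2.e-04  2.e-04 -1.e+00] F [-0.46  0.56 -2.06] M [-0.08  0.01  0.04] op 0.127 gf 58.48011553287506
-0.1 wall inner [] edge [-534.66] outer [-559.21]
-0.08 wall inner [-550.77] edge [-535.0] outer [-558.98]
-0.05 wall inner [] edge [-544.02, -543.97, -535.99] outer [-558.97]
-0.03 wall inner [] edge [-546.73] outer [-558.95]
```

Request:
apply_moves --pt "0 -0.05 0 0 0 0" --pt "0 -0.05 0 0 0 0" --pt "0 -0.05 0 0 0 0" --pt "0 -0.05 0 0 0 0" --pt "-0.002 -0.05 0 0 0 0" --pt "0 -0.025 0 0 0 0" --pt "0 -0.025 0 0 0 0" --pt "0 0 0 0 0 0"

```text
clock: 12.2
tcp_pos: [0.4988, -0.0217, 0.0666]
tool_rot: [[0.993, 0.119, -0.0], [0.119, -0.993, 0.0], [-0.0, -0.0, -1.0]]
ft_force: [0.1, 1.0, -1.7]
opening: 0.131
gripper_force: 58.5
```

```bash
python3 to.py .5014 -.0424 .0665 -82.86;  python3 - <<'E'
from h import *
K,R,t=cal("wrist");p,d=robot.grab_frame("wrist");np.savez("w6.npz",p=p,d=d,K=K,R=R,t=t)
a=cv2.resize(p[90:300,20:260],None,fx=3,fy=2.8,interpolation=cv2.INTER_CUBIC)[:590]
cv2.imwrite("pics/w6.png",a[...,::-1])
E
python3 gap.py w6.npz
```

```text
t 12.2 p [ 0.4988 -0.0217  0.0666] shift [0.002 0.521 0.003] rz -0.007 z [-1.e-04  1.e-04 -1.e+00] F [ 0.15  0.99 -1.68] M [-0.05  0.    0.08] op 0.131 gf 58.47546100616455
-0.1 wall inner [] edge [-534.46] outer [-559.53]
-0.08 wall inner [] edge [-535.03] outer [-559.06]
-0.05 wall inner [-550.76] edge [-535.09] outer [-558.96]
-0.03 wall inner [] edge [-546.72] outer [-558.94]
```

View pics/w6.png

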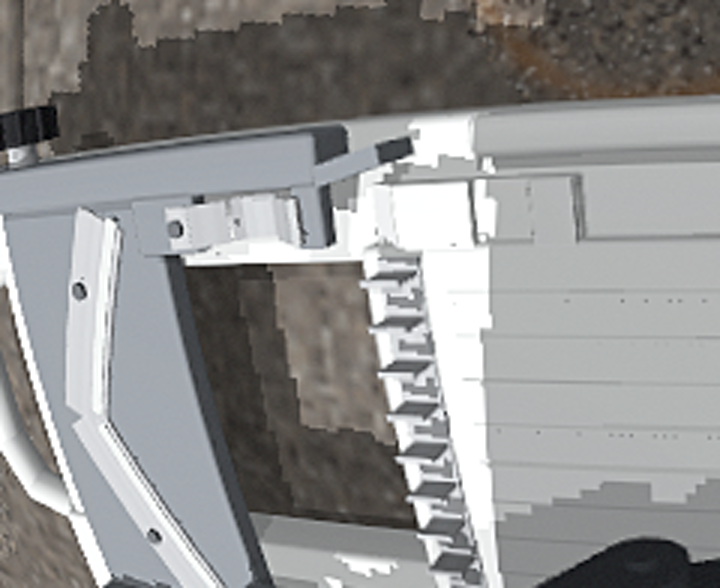

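The ear tip at about (385,210) is now just inside the flared mouth at about (400,150), with clearance. I'll continue in by feel.

Request:
apply_moves --pt "0 -0.025 0 0 0 0" --pt "0 -0.025 0 0 0 0" --pt "0 -0.025 0 0 0 0" --pt "-0.001 -0.025 0 0 0 0" --pt "0 -0.025 0 0 0 0" --pt "0 -0.025 0 0 0 0" --pt "0 -0.025 0 0 0 0" --pt "-0.001 -0.025 0 0 0 0" --pt "0 0 0 0 0 0"

```text
clock: 13.38
tcp_pos: [0.4978, -0.0137, 0.0666]
tool_rot: [[0.993, 0.119, -0.0], [0.119, -0.993, 0.0], [-0.0, -0.0, -1.0]]
ft_force: [-0.7, -0.1, -2.5]
opening: 0.131
gripper_force: 58.5
```

Request:
apply_moves --pt "0 -0.02 0 0 0 0" --pt "0 -0.02 0 0 0 0" --pt "0 -0.02 0 0 0 0" --pt "-0.001 -0.02 0 0 0 0" --pt "0 0 0 0 0 0"

```text
clock: 14.0
tcp_pos: [0.4974, -0.0106, 0.0666]
tool_rot: [[0.993, 0.119, -0.0], [0.119, -0.993, 0.0], [-0.0, -0.0, -1.0]]
ft_force: [0.1, -0.6, -0.8]
opening: 0.126
gripper_force: 58.5
```

Request:
apply_moves --pt "0 -0.02 0 0 0 0" --pt "0 -0.02 0 0 0 0" --pt "0 -0.02 0 0 0 0" --pt "-0.001 -0.02 0 0 0 0" --pt "0 0 0 0 0 0"

```text
clock: 14.62
tcp_pos: [0.497, -0.0074, 0.0666]
tool_rot: [[0.993, 0.119, -0.0], [0.119, -0.993, 0.0], [0.0, -0.0, -1.0]]
ft_force: [-0.5, -0.4, -1.5]
opening: 0.13
gripper_force: 58.5
```

Request:
apply_moves --pt "0 -0.02 0 0 0 0" --pt "0 -0.02 0 0 0 0" --pt "0 -0.02 0 0 0 0" --pt "0 -0.02 0 0 0 0" --pt "-0.001 -0.02 0 0 0 0" --pt "0 0 0 0 0 0"

```text
clock: 15.38
tcp_pos: [0.4964, -0.0034, 0.0666]
tool_rot: [[0.993, 0.119, -0.0], [0.119, -0.993, 0.0], [-0.0, -0.0, -1.0]]
ft_force: [0.2, -0.3, -1.2]
opening: 0.127
gripper_force: 58.5
```

Request:
apply_moves --pt "0 -0.02 0 0 0 0" --pt "0 -0.02 0 0 0 0" --pt "0 -0.02 0 0 0 0" --pt "0 -0.02 0 0 0 0" --pt "-0.001 -0.02 0 0 0 0" --pt "0 0 0 0 0 0"

```text
clock: 16.12
tcp_pos: [0.4959, 0.0005, 0.0666]
tool_rot: [[0.993, 0.119, -0.0], [0.119, -0.993, 0.0], [-0.0, -0.0, -1.0]]
ft_force: [-0.6, -0.2, -0.9]
opening: 0.128
gripper_force: 58.5
```

Request:
apply_moves --pt "0 -0.02 0 0 0 0" --pt "0 -0.02 0 0 0 0" --pt "0 -0.02 0 0 0 0" --pt "0 -0.02 0 0 0 0" --pt "-0.001 -0.02 0 0 0 0" --pt "0 0 0 0 0 0"

```text
clock: 16.88
tcp_pos: [0.4954, 0.0043, 0.0666]
tool_rot: [[0.993, 0.119, -0.0], [0.119, -0.993, -0.0], [-0.0, 0.0, -1.0]]
ft_force: [0.2, -2.6, -1.9]
opening: 0.129
gripper_force: 58.5
```

Request:
apply_moves --pt "0 -0.02 0 0 0 0" --pt "0 -0.02 0 0 0 0" --pt "0 0 0 0 0 0"

```text
clock: 17.25
tcp_pos: [0.4953, 0.0054, 0.0666]
tool_rot: [[0.993, 0.118, -0.0], [0.118, -0.993, -0.001], [-0.0, 0.001, -1.0]]
ft_force: [0.3, -6.0, 0.1]
opening: 0.134
gripper_force: 58.7
```

Request:
apply_moves --pt "0 -0.02 0 0 0 0" --pt "-0.001 -0.02 0 0 0 0" --pt "0 0 0 0 0 0"

```text
clock: 17.62
tcp_pos: [0.4951, 0.0068, 0.0667]
tool_rot: [[0.993, 0.118, 0.0], [0.118, -0.993, -0.001], [0.0, 0.001, -1.0]]
ft_force: [0.6, -6.7, -0.6]
opening: 0.128
gripper_force: 58.8
```

Request:
apply_moves --pt "0 -0.02 0 0 0 0" --pt "0 -0.02 0 0 0 0" --pt "0 0 0 0 0 0"

```text
clock: 18.0
tcp_pos: [0.495, 0.0084, 0.0667]
tool_rot: [[0.993, 0.118, 0.0], [0.118, -0.993, -0.001], [0.0, 0.001, -1.0]]
ft_force: [1.1, -7.1, -0.3]
opening: 0.128
gripper_force: 58.8
```

Request:
apply_moves --pt "0 -0.02 0 0 0 0" --pt "0 -0.02 0 0 0 0" --pt "0 -0.02 0 0 0 0" --pt "0 -0.02 0 0 0 0" --pt "-0.001 -0.02 0 0 0 0" --pt "0 0 0 0 0 0"

```text
clock: 18.75
tcp_pos: [0.4944, 0.0125, 0.0667]
tool_rot: [[0.993, 0.118, 0.0], [0.118, -0.993, -0.001], [0.0, 0.001, -1.0]]
ft_force: [0.8, -6.2, -0.1]
opening: 0.13
gripper_force: 58.7
```

Request:
apply_moves --pt "0 -0.02 0 0 0 0" --pt "0 -0.02 0 0 0 0" --pt "0 -0.02 0 0 0 0" --pt "0 -0.02 0 0 0 0" --pt "-0.001 -0.02 0 0 0 0" --pt "0 0 0 0 0 0"

```text
clock: 19.5
tcp_pos: [0.4939, 0.0165, 0.0667]
tool_rot: [[0.993, 0.118, 0.0], [0.118, -0.993, -0.001], [0.0, 0.001, -1.0]]
ft_force: [0.9, -5.4, -0.6]
opening: 0.133
gripper_force: 58.7
```

Request:
apply_moves --pt "0 -0.02 0 0 0 0" --pt "0 -0.02 0 0 0 0" --pt "0 -0.02 0 0 0 0" --pt "0 -0.02 0 0 0 0" --pt "-0.001 -0.02 0 0 0 0" --pt "0 0 0 0 0 0"

```text
clock: 20.25
tcp_pos: [0.4934, 0.0205, 0.0667]
tool_rot: [[0.993, 0.118, 0.0], [0.118, -0.993, -0.0], [0.0, 0.0, -1.0]]
ft_force: [1.1, -5.4, -1.4]
opening: 0.132
gripper_force: 58.6
```

Request:
apply_moves --pt "0 -0.02 0 0 0 0" --pt "0 -0.02 0 0 0 0" --pt "0 -0.02 0 0 0 0" --pt "0 -0.02 0 0 0 0" --pt "0 0 0 0 0 0"

```text
clock: 20.88
tcp_pos: [0.493, 0.0237, 0.0666]
tool_rot: [[0.993, 0.118, -0.0], [0.118, -0.993, -0.001], [-0.0, 0.0, -1.0]]
ft_force: [1.6, -5.6, -0.8]
opening: 0.129
gripper_force: 58.7
```

Request:
apply_moves --pt "0 -0.01 0 0 0 0" --pt "-0.001 -0.01 0 0 0 0" --pt "0 0 0 0 0 0"

```text
clock: 21.25
tcp_pos: [0.4928, 0.0245, 0.0666]
tool_rot: [[0.993, 0.118, -0.0], [0.118, -0.993, -0.0], [-0.0, 0.0, -1.0]]
ft_force: [0.5, -5.4, -0.7]
opening: 0.129
gripper_force: 58.6
```

Request:
apply_moves --pt "0 -0.01 0 0 0 0" --pt "0 -0.01 0 0 0 0" --pt "0 0 0 0 0 0"

```text
clock: 21.62
tcp_pos: [0.4927, 0.0253, 0.0666]
tool_rot: [[0.993, 0.118, -0.0], [0.118, -0.993, -0.001], [-0.0, 0.0, -1.0]]
ft_force: [0.3, -5.5, -0.8]
opening: 0.13
gripper_force: 58.7
```

Request:
apply_moves --pt "0 -0.01 0 0 0 0" --pt "0 -0.01 0 0 0 0" --pt "0 0 0 0 0 0"

```text
clock: 22.0
tcp_pos: [0.4926, 0.0261, 0.0666]
tool_rot: [[0.993, 0.118, 0.0], [0.118, -0.993, -0.0], [-0.0, 0.0, -1.0]]
ft_force: [0.3, -5.6, -1.1]
opening: 0.13
gripper_force: 58.7
```

Request:
apply_moves --pt "0 -0.01 0 0 0 0" --pt "0 -0.01 0 0 0 0" --pt "0 0 0 0 0 0"

```text
clock: 22.38
tcp_pos: [0.4925, 0.0272, 0.0666]
tool_rot: [[0.993, 0.118, -0.0], [0.118, -0.993, -0.0], [-0.0, 0.0, -1.0]]
ft_force: [0.7, -4.7, -1.4]
opening: 0.129
gripper_force: 58.6
```

Request:
apply_moves --pt "0 -0.008 0 0 0 0" --pt "0 -0.008 0 0 0 0" --pt "0 0 0 0 0 0"

```text
clock: 22.75
tcp_pos: [0.4923, 0.0283, 0.0666]
tool_rot: [[0.993, 0.119, -0.0], [0.119, -0.993, 0.0], [-0.0, -0.0, -1.0]]
ft_force: [0.5, -2.3, -2.5]
opening: 0.131
gripper_force: 58.6
```

Request:
apply_moves --pt "0 -0.006 0 0 0 0" --pt "0 -0.006 0 0 0 0" --pt "0 0 0 0 0 0"

```text
clock: 23.12
tcp_pos: [0.4923, 0.0287, 0.0666]
tool_rot: [[0.993, 0.119, -0.0], [0.119, -0.993, 0.0], [-0.0, -0.0, -1.0]]
ft_force: [0.1, -2.2, -2.4]
opening: 0.131
gripper_force: 58.6
```

Request:
apply_moves --pt "0 -0.006 0 0 0 0" --pt "0 -0.006 0 0 0 0" --pt "0 0 0 0 0 0"

```text
clock: 23.5
tcp_pos: [0.4923, 0.0292, 0.0666]
tool_rot: [[0.993, 0.119, -0.0], [0.119, -0.993, 0.0], [0.0, -0.0, -1.0]]
ft_force: [0.4, 0.2, -2.6]
opening: 0.13
gripper_force: 58.6
```

Run:
```python
from h import *
K,R,t=cal("wrist");p,d=robot.grab_frame("wrist");np.savez("w7.npz",p=p,d=d,K=K,R=R,t=t)
a=cv2.resize(p[90:300,20:260],None,fx=3,fy=2.8,interpolation=cv2.INTER_CUBIC)[:590]
cv2.imwrite("pics/w7.png",a[...,::-1])
```

```text
(no output)
```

View pics/w7.png

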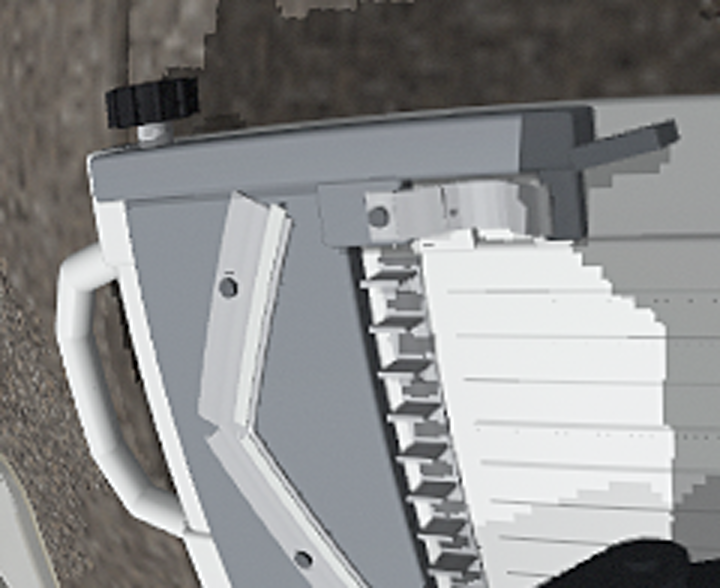

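The nose edge at about (365,250) meets the head's edge and the clip lies over the ear at about (480,210). The force has dropped through the click, so I'll advance gently to feel the stop.

Request:
apply_moves --pt "0 -0.006 0 0 0 0" --pt "0 -0.006 0 0 0 0" --pt "0 0 0 0 0 0"

```text
clock: 23.92
tcp_pos: [0.4922, 0.0296, 0.0666]
tool_rot: [[0.993, 0.119, -0.0], [0.119, -0.993, 0.0], [0.0, -0.0, -1.0]]
ft_force: [0.3, -1.2, -2.4]
opening: 0.129
gripper_force: 58.6
```

Request:
apply_moves --pt "0 -0.006 0 0 0 0" --pt "0 -0.006 0 0 0 0" --pt "0 0 0 0 0 0"

```text
clock: 24.3
tcp_pos: [0.4922, 0.0301, 0.0666]
tool_rot: [[0.993, 0.119, 0.0], [0.119, -0.993, 0.0], [0.0, -0.0, -1.0]]
ft_force: [-0.3, -0.6, -2.2]
opening: 0.128
gripper_force: 58.6
```

Request:
apply_moves --pt "0 -0.006 0 0 0 0" --pt "0 -0.006 0 0 0 0" --pt "0 0 0 0 0 0"

```text
clock: 24.68
tcp_pos: [0.4921, 0.0306, 0.0666]
tool_rot: [[0.993, 0.119, -0.0], [0.119, -0.993, 0.0], [-0.0, -0.0, -1.0]]
ft_force: [0.2, -0.3, -2.6]
opening: 0.126
gripper_force: 58.6
```

Request:
apply_moves --pt "0 -0.006 0 0 0 0" --pt "0 -0.006 0 0 0 0" --pt "0 0 0 0 0 0"

```text
clock: 25.05
tcp_pos: [0.4921, 0.0311, 0.0666]
tool_rot: [[0.993, 0.119, -0.0], [0.119, -0.993, 0.0], [0.0, -0.0, -1.0]]
ft_force: [0.1, 0.8, -1.7]
opening: 0.128
gripper_force: 58.7
```

Request:
apply_moves --pt "0 -0.006 0 0 0 0" --pt "0 -0.006 0 0 0 0" --pt "0 0 0 0 0 0"

```text
clock: 25.42
tcp_pos: [0.492, 0.0314, 0.0666]
tool_rot: [[0.993, 0.119, -0.0], [0.119, -0.993, 0.0], [-0.0, -0.0, -1.0]]
ft_force: [0.3, -0.8, -1.2]
opening: 0.127
gripper_force: 58.8
```

Request:
apply_moves --pt "0 -0.006 0 0 0 0" --pt "0 -0.006 0 0 0 0" --pt "0 0 0 0 0 0"

```text
clock: 25.8
tcp_pos: [0.4919, 0.0319, 0.0666]
tool_rot: [[0.993, 0.119, -0.0], [0.119, -0.993, 0.0], [-0.0, -0.0, -1.0]]
ft_force: [-0.5, 0.2, -1.5]
opening: 0.128
gripper_force: 58.8
```

Request:
apply_moves --pt "0 -0.006 0 0 0 0" --pt "0 -0.006 0 0 0 0" --pt "0 0 0 0 0 0"

```text
clock: 26.18
tcp_pos: [0.492, 0.0321, 0.0666]
tool_rot: [[0.993, 0.119, 0.0], [0.119, -0.993, -0.0], [0.0, 0.0, -1.0]]
ft_force: [1.3, -4.3, -0.5]
opening: 0.129
gripper_force: 58.9
```

```bash
python3 to.py .492 .0319 .0666 -82.86
python3 - <<'E'
from h import *
def prof(f):
    z=np.load(f);C=wcloud(z["K"],z["R"],z["t"],z["d"]).reshape(-1,3);C=C[z["d"].ravel()>0]
    yaw=np.radians(97.14);ex=np.array([np.cos(yaw),np.sin(yaw)]);ey=np.array([-ex[1],ex[0]])
    a=C[:,:2]@ex;b=C[:,:2]@ey;k=abs(b+.541)<.003
    print(f,[int(np.median(C[k&(abs(a-c)<.001),2])*1e4) if (k&(abs(a-c)<.001)).sum()>2 else -1 for c in np.arange(-.02,.08,.002)])
K,R,t=cal("wrist");p,d=robot.grab_frame("wrist");np.savez("w8.npz",p=p,d=d,K=K,R=R,t=t)
for f in("w6.npz","w7.npz","w8.npz"):prof(f)
E
```

```text
t 26.18 p [0.492  0.0321 0.0666] shift [-0.     0.004  0.001] rz -0.007 z [ 1.e-04 -2.e-04 -1.e+00] F [ 1.28 -4.26 -0.48] M [-0.9  -0.2   0.08] op 0.129 gf 58.91751945018768
w6.npz [371, 348, 345, 343, 345, 344, 364, 376, 377, 378, 375, 378, 376, 378, 374, 364, 353, 345, 311, 312, 417, 429, 441, 454, 450, 433, 420, -1, 371, 368, 367, 368, 377, 398, 424, 439, 453, 451, 454, 456, 447, 442, 441, 442, 442, 441, 435, -1, -1, 379]
w7.npz [309, 310, 311, 311, 307, 310, 310, 310, 312, 310, 309, 309, 311, 310, 311, 310, 309, 309, 310, 310, 416, 432, 447, 460, 455, 443, 428, 409, 383, 375, 374, 378, 385, 412, 433, 449, 462, 458, 457, 455, 445, 445, 441, 442, 441, 441, 438, -1, 379, 376]
w8.npz [311, 308, 309, 308, 310, 309, 310, 311, 309, 310, 310, 310, 311, 310, 311, 311, 311, 310, 310, 309, 422, 436, 450, 456, 448, 434, 419, 409, 376, 368, 364, 367, 374, 397, 428, 439, 453, 454, 458, 456, 445, 444, 441, 441, 441, 442, 436, -1, 377, 373]
```

The clip profile is back at its free height (0.0365, against 0.0368 before entry) and the stop is beginning to push back. One more gentle press.

Request:
apply_moves --pt "0 -0.005 0 0 0 0" --pt "0 -0.005 0 0 0 0" --pt "0 0 0 0 0 0"

```text
clock: 26.6
tcp_pos: [0.492, 0.0321, 0.0667]
tool_rot: [[0.993, 0.118, 0.0], [0.118, -0.993, -0.001], [0.0, 0.001, -1.0]]
ft_force: [1.2, -6.1, -0.1]
opening: 0.129
gripper_force: 59.1
```

Request:
apply_moves --pt "0 -0.008 0 0 0 0" --pt "0 -0.008 0 0 0 0" --pt "0 0 0 0 0 0"

```text
clock: 26.98
tcp_pos: [0.492, 0.0322, 0.0667]
tool_rot: [[0.993, 0.118, 0.0], [0.118, -0.993, -0.001], [0.0, 0.001, -1.0]]
ft_force: [2.6, -9.9, 0.7]
opening: 0.131
gripper_force: 59.4
```

Request:
apply_moves --pt "0 0.018 0 0 0 0" --pt "0 0.017 0 0 0 0" --pt "0 0 0 0 0 0"

```text
clock: 27.35
tcp_pos: [0.492, 0.032, 0.0666]
tool_rot: [[0.993, 0.119, 0.0], [0.119, -0.993, 0.0], [0.0, -0.0, -1.0]]
ft_force: [1.6, -3.1, -0.2]
opening: 0.131
gripper_force: 59.1
```

Request:
apply_moves --pt "0 0 0 0 0 0" --pt "0 0 0 0 0 0" --pt "0 0 0 0 0 0" --pt "0 0 0 0 0 0" --pt "0 0 0 0 0 0" --claw 0.5

```text
clock: 27.98
tcp_pos: [0.4919, 0.0321, 0.0666]
tool_rot: [[0.993, 0.119, -0.0], [0.119, -0.993, 0.0], [-0.0, -0.0, -1.0]]
ft_force: [-0.5, -0.1, -0.6]
opening: 0.501
gripper_force: 0.0
```

```bash
python3 to.py .492 .0319 .0666 -82.86
```

```text
t 27.98 p [0.4919 0.0321 0.0666] shift [ 0.002  0.004 -0.   ] rz -0.007 z [-1.e-04  1.e-04 -1.e+00] F [-0.48 -0.07 -0.65] M [-0.02  0.01  0.04] op 0.501 gf 0.0
```

Request:
apply_moves --pt "0 0 -0.2 0 0 0" --pt "0 0 -0.4 0 0 0" --pt "0 0 -0.5 0 0 0" --pt "0 0 -0.5 0 0 0" --pt "0 0 -0.5 0 0 0" --pt "0 0.4 -0.3 0 0 0" --pt "0 0.5 0 0 0 0" --pt "0 0 0 0 0 0" --pt "0 0 0 0 0 0"

```text
clock: 29.1
tcp_pos: [0.4962, -0.0032, 0.1631]
tool_rot: [[0.993, 0.119, 0.0], [0.119, -0.993, 0.0], [0.0, -0.0, -1.0]]
ft_force: [-0.3, 0.4, -0.8]
opening: 0.504
gripper_force: 0.0
```

Run:
```python
from h import *
K,R,t=cal("wrist");p,d=robot.grab_frame("wrist");np.savez("w9.npz",p=p,d=d,K=K,R=R,t=t)
cv2.imwrite("pics/w9.png",p[...,::-1])
C=wcloud(K,R,t,d).reshape(-1,3);C=C[d.ravel()>0]
yaw=np.radians(97.14);ex=np.array([np.cos(yaw),np.sin(yaw)]);ey=np.array([-ex[1],ex[0]])
a=C[:,:2]@ex;b=C[:,:2]@ey;Z=C[:,2]
for b0 in(-.541,-.445):
    k=abs(b-b0)<.003
    print(b0,[int(np.median(Z[k&(abs(a-c)<.001)])*1e4) if (k&(abs(a-c)<.001)).sum()>2 else -1 for c in np.arange(.01,.07,.002)])
k=(abs(b+.493)<.03)&(Z>.03)&(Z<.045)
for c in(-.045,0,.02,.04):print("plate z",c,np.median(Z[k&(abs(a-c)<.006)]).round(4),[np.median(Z[k&(abs(a-c)<.006)&(abs(b+.493-s)<.01)]).round(4) for s in(-.02,.02)])
g=(abs(a+.029)<.02)&(abs(b+.493)<.04)&(Z>.06)&(Z<.08);r=rect(C[g],"grip");print("a,b",np.dot(ex,r[0]),np.dot(ey,r[0]))
```

```text
-0.541 [311, 312, 309, 310, 312, 420, 322, 448, 460, 450, 437, 419, 406, 374, 367, 366, 371, 379, 392, 427, 435, 457, 453, 454, 458, 446, 443, 439, 441, 441]
-0.445 [311, 315, 309, 309, 312, 424, 439, 444, 457, 455, 428, 422, 388, 377, 369, 367, 370, 378, 397, 428, 436, 454, 451, 455, 458, 449, 442, 444, 444, 445]
plate z -0.045 0.0357 [np.float64(0.0352), np.float64(0.036)]
plate z 0 0.0377 [np.float64(0.0377), np.float64(0.0376)]
plate z 0.02 0.0377 [np.float64(0.0376), np.float64(0.0377)]
plate z 0.04 0.0377 [np.float64(0.0377), np.float64(0.0376)]
grip 1006 c [493.1  32.3] size [43.5 13.1] ang 7.43 z [0.0606 0.0711 0.0728]
a,b -29.22057849427592 -493.34083397952236
```

View pics/w9.png

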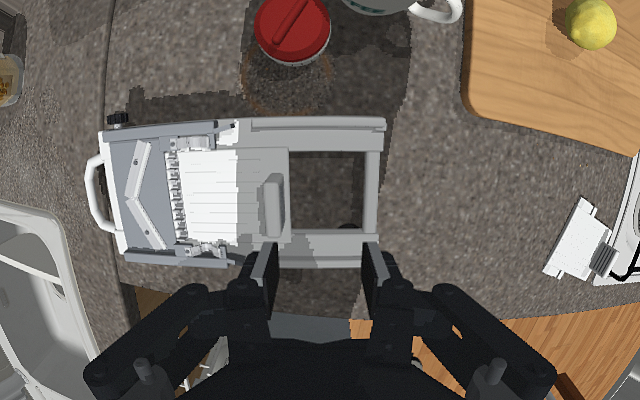

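The plate sits flat and straight in the head at (170–290, 150–245), and the grip at about (272,205) is released. Both clip profiles are down and symmetric, and the plate is centred. Handing in.

```bash
python3 -c "
from cell import robot
print(robot.sign_off())"
```

```text
the job is handed in; nothing more can be done
None
```

The julienne plate is in the slicer, flat and pushed to the stop, with both clips down in the notches by the last depth readings, the gripper let go and clear, and the job handed in at about 29 s of the 58 s limit; no verdict came back.

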